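# Clamp a brass tube to the preset torque

## Robot

A 7-joint arm with a two-finger parallel gripper is mounted at the origin on a cart in front of the work surface, level with it; the furniture and walls round the work are solid. World frame = base frame: x ahead of the robot, y to its left, z up, the work surface at z = 0. Lengths are in mm, angles in degrees, forces in N, time in s.
With the tool pointing down it reaches from about 400 to 875 mm from the base axis. Payload 6.5 kg.
Tool frame: the origin (TCP) lies on the centre line of the jaws, within the pads' length; the fingertips stand 25 mm ahead of it and the grasp point (between the pads) lies 6 mm ahead of it; x points along the fingers, z is the direction in which the jaws open and shut, and the axes are right-handed (so a half turn about x gives the same grasp; the last joint's range is limited). The gripper opens to 85 mm and grips with 20 to 120 N. Pads are 22 mm wide; open, the fingers measure 114 mm over their backs; the gripper's body (76 mm by 85 mm) begins 54 mm behind the grasp point. The pads swing forward as they close: fully open they stand 13 mm farther back than shut.
Start: joints at [-70.141, 30.733, -0.252, 88.115, 0.149, 61.152, -4.079], TCP at [260.759, 595.395, 232.69] pointing down, gripper open.
Joint ranges: [-154.64, 154.64], [-21.42, 123.67], [-72.66, 72.17], [13.99, 137.28], [-74.86, 254.86], [10.95, 109.41], [-158.01, 158.01]. Speed limits (degrees/s): [136.94, 136.94, 180, 180, 180, 180, 180].

## Interface

Orientations are given as [roll, pitch, yaw] about the fixed x, y, z axes, in that order (R = Rz(yaw) Ry(pitch) Rx(roll)).
In Python, from workcell import bot gives the robot as it stands.
- The arm moves only by the tool step_arm, never from a script. Its argument "targets" is a list that holds one entry, the list of rows, each a list of 7 numbers: the turn, a rotation vector about the tool's x, y, z normalised to -1 to 1, where 1 is 90 degrees, then the shift along the tool's x, y, z normalised to -1 to 1, where 1 is 400 mm, then the closure, from 0 (fully open) to 1 (shut). A call has 1 to 5 rows; each row is the pose to reach, as a shift and turn from the pose measured when the call began, along the tool's axes at that moment; what a row does not reach only later rows make up. A row lasts 1/12 s, in which the tool goes at most 41.7 mm and 7.16 degrees, less where a joint would pass 70% of its speed; a pose out of reach is approached as far as the arm can. A call with a number of a shift or a turn outside -1 to 1 is refused whole. A call with a gripper value outside its range is refused whole. The fingers move at their own pace and stop on an object; "squeeze" is the grip in N (left out, the last holds). Time passes only in rows, so rows that repeat a pose let the fingers close. It gives the time, the measured TCP pose, the force and the opening at its end, in the units of the state.
- bot.get_state(): the state, without advancing time (a new reading comes with each control period).
- bot.capture(name): name is "scene" or "top" or "wrist"; returns a dict with "pixels" (420x560x3 uint8, blue, green, red), "fx", "fy", "cx", "cy" (pixels), "dist" ([k1, k2, p1, p2, k3] as OpenCV has them; the pictures are not rectified), "rvec" (rotation vector, rad) and "tvec" (3), from world to camera coordinates, as OpenCV has them. Camera axes: x right, y down, z forward; pixel columns grow to the right and rows downward; lengths in mm; the calibration is good to about 2 mm. A picture is of the moment at which its call begins. There is no depth.
- bot.hand_in(): hands the job in, once; it reports no verdict.
The state is a dict: "t": time; "joints": joint angles; "joint_vel": joint speeds; "joint_torque": joint torques, N m; "tcp_pos": TCP position; "tool_rot": TCP orientation; "ft_force": force on the tool from outside, world axes, zero at the start; "ft_torque": the same for the moment, N m; "gripper_width": opening from 0.0 (shut) to 1.0 (fully open).
Only numpy, scipy, OpenCV 4.12 (cv2) and the standard library are available. Lean on these libraries where they do the work, as an engineer would, in place of code of your own. Each camera call takes 0.05 s, during which the arm holds its last target. There are 200 camera calls.

## Task

Push the brass tube along its slot into the clamp until its front end rests against the steel end stop. Then tighten the clamp by pushing the black grip of the torque wrench that sits on its screw clockwise (seen from above), and stop at the first click, when the wrench gives way at its neck: pushing on after that would crush the thin tube. Let go of the wrench so that it springs straight again, and leave the things lying round about where they are.

Things in the scene. Friction and masses are not known exactly. Their poses are not given: they have to be found in the camera images.
- jig: Fixed tube clamp: dark steel base plate (104 x 214 x 10 mm) carrying in one line an aluminium U-rest, an aluminium clamp block (80 x 50 mm, 56 mm high) and a steel end stop. Origin: at bench height under the slot's centre line, at the block's face where the tube enters. +y: direction in which the tube is pushed; z up. Rest: y -88 to -66 mm, 37 mm high. Block: y 0 to 50. Stop face: y 85.
- mouth (a point): Centre of the clamp's slot at the face where the tube enters, 33 mm above the bench (axes as the jig's). The slot is 13.6 mm wide with its floor 27 mm above the bench; the jaw over it is at least 1.5 mm clear of the tube at the start and comes down as the screw is turned.
- tube_center (a point): Centre of the loose brass tube (12 mm diameter, 180 mm long, 60 g), 33 mm above the bench; x axis along it, in the direction of pushing. It lies in the rest, front end just inside the clamp. Its rear end, 90 mm behind the centre, is free and sticks out 7 mm past the rest even when home. Home: front end at the stop, this centre at y -5 mm of the jig; 55 to 80 mm to push, under 3 N until the stop.
- screw_axis (a point): Point on the vertical axis of the clamp's screw, in the wrench's round steel head (31 mm diameter), 79 mm above the bench, sinking 3 mm as the clamp closes. It lies at x -30, y 25 mm of the jig. Turns with the screw; its +y axis points along the wrench's head towards the handle.
- grip (a point): Middle of the torque wrench's black grip (23 mm diameter, 90 mm long along this point's y, which points away from the screw), 170 mm from the screw axis, 79 mm above the bench, level, free underneath. Push it sideways from its -x side towards its +x: clockwise from above. It takes 3 N at first, rising steadily to 12 N at the click, over 75 to 135 mm of arc about the screw axis.
- screw (a joint): Turn of the clamp's screw in rad, growing as it is tightened (clockwise from above). It stays where it is left. It starts between 0 and 0.3; where the click comes is found by the wrench's giving way.
- wrench (a joint): Bend of the wrench at its neck, 22 mm from the screw axis, in rad: -0.02 while straight and free, about 0 as it loads up. At the preset torque (about 12 N at the grip's middle) it clicks: the handle gives way clockwise and the push falls to about half while the bend runs to 0.15 (20 mm at the grip). There it meets a hard stop and pushing on turns the screw too far. Springs back straight when let go.
- doming_block: Bystander: brass dapping block, 50 mm cube with round hollows, behind the clamp; origin in the middle of its underside.
- dropper: Bystander: small brown glass dropper bottle, 33 mm diameter, 102 mm high, behind the clamp; origin in the middle of its underside.
- nose_pliers: Bystander: flat nose pliers with red grips, 186 x 52 x 12 mm, lying on the bench in front of the clamp; origin in the middle of the underside.
- bench_block: Bystander: square steel bench block, 64 x 64 x 20 mm, lying in front of the clamp; origin in the middle of its underside.

How it is judged (in metres and radians):
On the way, in this order (a step that is already met when the one before it is completed fails the run):
1. the tube has been pushed home: its front end is within 2 mm of the end stop while the clamp is not yet tight (y of tube_center in the frame of jig above -0.007 m and value of joint screw below 0.5 rad), for 0.1 s.
2. the wrench has clicked once the tube was home (bend over 0.05 rad) (value of joint wrench above 0.05 rad and y of tube_center in the frame of jig above -0.007 m).
At the end, for the whole second after the job is handed in: The tube lies in the clamp with its front end within 2 mm of the end stop, the clamp's screw is tightened to the click (screw between 0.68 and 0.92 rad), and the wrench is let go and straight again (bend under 0.02 rad) (y of tube_center in the frame of jig above -0.007 m and angle between the x axis of tube_center and the y axis of jig, either way round below 0.05 rad and value of joint screw between 0.68 and 0.92 rad and value of joint wrench below 0.02 rad); the robot touches nothing.
It fails at once if the screw is forced on past the click (over 0.92 rad), crushing the tube (value of joint screw above 0.92 rad).
It fails at once if a bystander (dapping block, dropper, pliers, bench block) is moved by more than 30 mm (distance of any of doming_block, dropper, nose_pliers, bench_block from where it was at the start of the episode above 0.03 m).
It also fails if it takes over 59 s, if anything falls off the work surface, if the arm or the gripper's body presses on something with over 40 N, if the wrist force passes 120 N, or if a joint passes its speed limit or range.

## Working session

There is one attempt and no reset: what is moved stays moved. The work goes in short steps, Python scripts to look and compute and a tool call to move; the robot and the scene stay as the last step left them, time stands still between calls to the robot, and variables do not carry over. Pictures are saved under pics/ and viewed, about 8 in all and at most 12, crops included, and the job is handed in when it is done.

Besides the shell and the picture viewer there is one more tool, called after "Call:" as name(argument=value, ...), one argument or row to a line, values as JSON. step_arm: Moves the arm, as the interface text tells. Its arguments: {"type":"object","properties":{"targets":{"type":"array"},"squeeze":{"type":"number"}},"required":["targets"]}

```bash
mkdir -p pics; ls; python3 - <<'E'
from workcell import bot
import cv2,pickle
print(bot.get_state())
for n in("scene","top"):
    c=bot.capture(n); pickle.dump(c,open(f"pics/{n}0.pkl","wb")); cv2.imwrite(f"pics/{n}0.png",c["pixels"])
    print(n,{k:v for k,v in c.items() if k!="pixels"})
E
```

```text
pics
{'t': 0.0, 'joints': array([-70.13950517,  30.77808694,  -0.25240244,  88.16997065,
         0.14855755,  61.1500177 ,  -4.07920892]), 'joint_vel': array([ 0.0192018 ,  0.01533546, -0.02411311, -0.01421653,  0.09369024,
        0.08732234, -0.024753  ]), 'joint_torque': array([ 5.40673464e-04, -5.83405924e+01,  1.04909487e+00, -2.59097296e+01,
        1.24494618e-02,  9.67829284e-03, -5.81531324e-06]), 'tcp_pos': array([260.5695847 , 594.81747569, 231.8116635 ]), 'tool_rot': array([-175.42882571,   89.90224604, -109.07977313]), 'ft_force': array([-0.98552366, -0.93645829,  0.69731854]), 'ft_torque': array([-0.04706984, -0.03385802, -0.00191908]), 'gripper_width': 1.0003543181812897}
scene {'fx': 445.2934192463878, 'fy': 445.2934192463878, 'cx': 285.3497179243945, 'cy': 210.71223556686886, 'dist': array([-0.03524909,  0.        ,  0.        ,  0.        ,  0.        ]), 'rvec': array([ 2.27401434, -0.60921847,  0.26120854]), 'tvec': array([-470.24885869,  341.9757114 ,  639.76177307])}
top {'fx': 526.1880391972055, 'fy': 526.1880391972055, 'cx': 286.5505372374377, 'cy': 210.26524068161962, 'dist': array([-0.14452398,  0.        ,  0.        ,  0.        ,  0.        ]), 'rvec': array([ 2.17285433, -2.11033966,  0.19873379]), 'tvec': array([  88.42027723,  610.66229348, 1052.70093085])}
```

View pics/scene0.png

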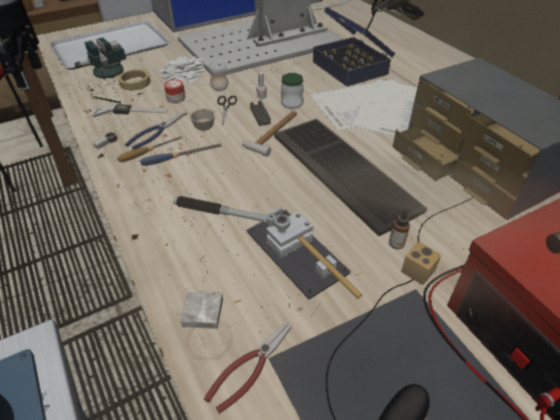

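View pics/top0.png

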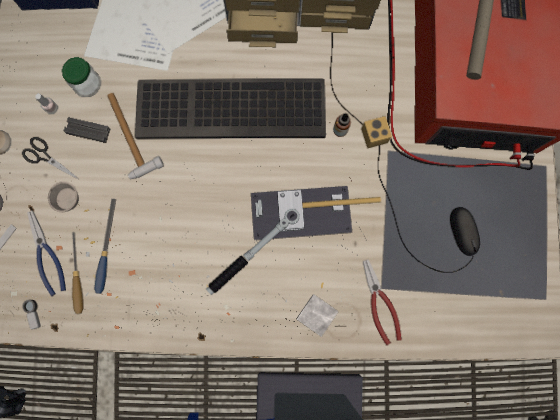

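The scene view shows the wrench grip at about (200,206), the screw head at (281,220) and the tube's rear end at (358,294). The top view shows the tube from (303,206) to its rear end at (381,200), the screw head at (292,216) and the grip from (210,290) to (245,257). The pliers and bench block lie on the robot's side, below the clamp in this view. Next I'll measure these.

```bash
cat > h.py <<'E'
import numpy as np,cv2,pickle
def ray(c,p):
    K=np.array([[c["fx"],0,c["cx"]],[0,c["fy"],c["cy"]],[0,0,1]])
    u=cv2.undistortPoints(np.array(p,float).reshape(-1,1,2),K,c["dist"]).reshape(-1,2)
    R=cv2.Rodrigues(c["rvec"])[0]; o=-R.T@c["tvec"]
    return o,np.c_[u,np.ones(len(u))]@R
def plane(c,p,z):
    o,d=ray(c,p); return o+d*((z-o[2])/d[:,2])[:,None]
def proj(c,P):
    K=np.array([[c["fx"],0,c["cx"]],[0,c["fy"],c["cy"]],[0,0,1]])
    return cv2.projectPoints(np.array(P,float).reshape(-1,1,3),c["rvec"],c["tvec"],K,c["dist"])[0].reshape(-1,2)
def blob(m,roi):
    x0,y0,x1,y1=roi; k=np.zeros_like(m); k[y0:y1,x0:x1]=m[y0:y1,x0:x1]
    n,l,s,_=cv2.connectedComponentsWithStats(k); i=1+np.argmax(s[1:,4])
    ys,xs=np.nonzero(l==i); P=np.c_[xs,ys].astype(float); m0=P.mean(0)
    v=np.linalg.svd(P-m0,full_matrices=False)[2][0]; t=(P-m0)@v
    return m0,m0+v*(t.min()-.0),m0+v*t.max(),len(P)
def masks(c):
    h=cv2.cvtColor(c["pixels"],cv2.COLOR_BGR2HSV)
    return cv2.inRange(h,(10,110,80),(30,255,255)),cv2.inRange(h,(0,0,0),(180,255,60))
def load(n): return pickle.load(open(f"pics/{n}.pkl","rb"))
E
python3 - <<'E'
from h import *
np.set_printoptions(precision=1,suppress=True)
for n,rt,rg in(("top0",(295,190,390,215),(195,245,252,300)),("scene0",(290,225,370,305),(165,185,232,225))):
    c=load(n); b,k=masks(c)
    for name,m,r,z in(("tube",b,rt,33),("grip",k,rg,79)):
        r_=blob(m,r); print(n,name,r_[3],*r_[:3],plane(c,np.array(r_[:3]),z+(3 if name=="tube" else 5)).tolist())
c=load("top0");a=c["pixels"][170:310,190:400];cv2.imwrite("pics/crop1.png",cv2.resize(a,None,fx=3.8,fy=3.8,interpolation=cv2.INTER_CUBIC))
E
```

```text
top0 tube 355 [340.3 202.1] [379.2 199. ] [302.8 205. ] [[631.5248904090104, -8.396663431053653, 36.0], [640.8737112070936, -92.31532074581058, 36.0], [622.6245914696893, 71.61355192934676, 36.0]]
top0 grip 448 [227.6 273.8] [244.2 258.9] [210.9 289. ] [[470.00009080599517, 220.65742634390548, 84.0], [500.90184904328635, 188.81215432114766, 84.0], [438.85589735590236, 252.74047435785104, 84.0]]
scene0 tube 311 [330.6 267.6] [300.2 237.8] [358.7 295.3] [[631.8520692293228, -15.88274833859191, 36.0], [622.0321171524275, 77.17581802447285, 36.0], [639.9450164790045, -92.67625606286992, 36.0]]
scene0 grip 359 [198.  204.7] [177.1 200.5] [218.6 208.9] [[468.0681106187815, 217.79565896243412, 84.0], [436.12507580913586, 250.46424444231536, 84.0], [498.82077278516454, 186.3373982354467, 84.0]]
```

View pics/crop1.png

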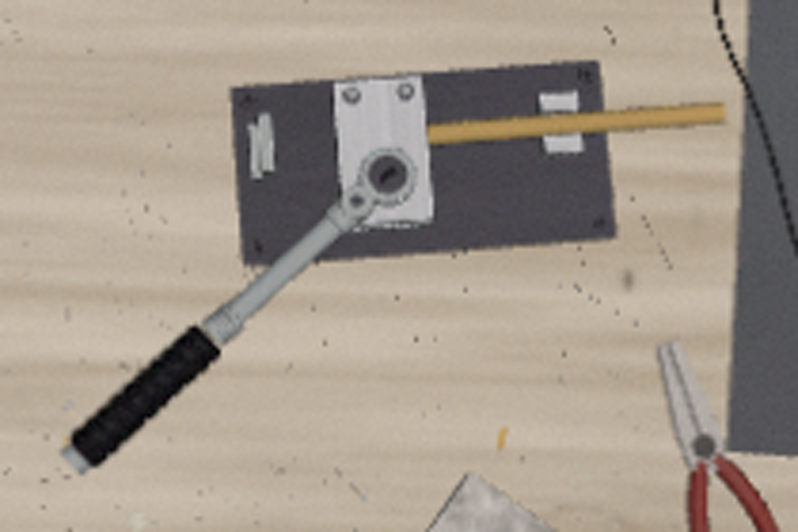

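The crop shows the jig clearly: screw head centre at crop (388,175), which is (292.1,216.1) in full pixels, and tube rear end at crop (725,113), or (380.8,199.8). The stop is at the left and the base plate runs parallel to the tube. The two views agree to within about 3 mm.

```bash
cat >> h.py <<'E'
from scipy.spatial.transform import Rotation as Ro
yd=np.array([-.110,.994,0]); xd=np.array([.994,.110,0])
def toolR(y): # tool x down, tool y along y
    y=np.array([y[0],y[1],0.]);y/=np.linalg.norm(y);x=np.array([0,0,-1.]);return np.c_[x,y,np.cross(x,y)]
def row(s,p,R):
    R0=Ro.from_euler("xyz",s["tool_rot"],degrees=True).as_matrix()
    return np.r_[Ro.from_matrix(R0.T@R).as_rotvec()/(np.pi/2),R0.T@(np.array(p)-s["tcp_pos"])/400].round(4).tolist()
E
python3 - <<'E'
from h import *; from workcell import bot
np.set_printoptions(precision=1,suppress=True)
c=load("top0"); s=bot.get_state()
S=plane(c,[[292.1,216.05]],86)[0]; print("screw",S)
sc=load("scene0")
g=np.array([469,219.2,79]); print("grip dist",np.linalg.norm((g-S)[:2]))
J=S-(-30*xd+25*yd); J[2]=0; print("jig",J)
rear=plane(c,[[380.8,199.8]],36)[0]; print("rear",rear,"in jig",(rear-J)@xd,(rear-J)@yd)
print("face",[(plane(c,[[190+430/3.8,170+133/3.8]],33)[0]-J)@yd],"stop",(plane(c,[[190+275/3.8,170+145/3.8]],40)[0]-J)@yd)
R0=Ro.from_euler("xyz",s["tool_rot"],degrees=True).as_matrix(); print(R0)
d=(g-S)[:2]; pd=np.array([d[1],-d[0]])/np.linalg.norm(d); print("push",pd)
for y in(yd,-yd,pd,-pd): print(row(s,rear-35*yd,toolR(y)))
E
```

```text
screw [590.3  95.2  86. ]
grip dist 173.43880735917008
jig [622.8  73.6   0. ]
rear [639.3 -95.9  36. ] in jig -2.2623467613787156 -170.31491571490818
face [np.float64(-2.8616553256401316)] stop 84.32787155165201
[[-0.  -0.9  0.4]
 [-0.   0.4  0.9]
 [-1.  -0.  -0. ]]
push [0.7 0.7]
[0.6671, -0.0009, 0.0006, 0.492, -1.6037, -1.277]
[-1.3329, -0.0007, -0.0011, 0.492, -1.6037, -1.277]
[1.2444, -0.0006, 0.0011, 0.492, -1.6037, -1.277]
[-0.7556, -0.001, -0.0006, 0.492, -1.6037, -1.277]
```

Call:
step_arm(
  targets=[
    [[0, 0, 0, 0, -0.8, -0.64, 1], [0, 0, 0, 0, -0.8, -0.64, 1], [0, 0, 0, 0, -0.8, -0.64, 1], [0, 0, 0, 0, -0.8, -0.64, 1], [0, 0, 0, 0, -0.8, -0.64, 1]],
  ],
)

```text
t: 0.52
tcp_pos: [357.8, 408.7, 232.2]
tool_rot: [179.9, 89.9, -113.7]
ft_force: [1.7, -0.1, -0.5]
gripper_width: 0.3
```

Call:
step_arm(
  targets=[
    [[0, 0, 0, 0, -0.8, -0.64, 1], [0, 0, 0, 0, -0.8, -0.64, 1], [0, 0, 0, 0, -0.8, -0.64, 1], [0, 0, 0, 0, -0.8, -0.64, 1], [0, 0, 0, 0, -0.8, -0.64, 1]],
  ],
)

```text
t: 0.93
tcp_pos: [454.3, 224.2, 232.5]
tool_rot: [175.7, 89.9, -118.0]
ft_force: [0.8, 0.1, -0.9]
gripper_width: 0.001
```

Call:
step_arm(
  targets=[
    [[0, 0, 0, 0, -0.8, -0.64, 1], [0, 0, 0, 0, -0.8, -0.64, 1], [0, 0, 0, 0, -0.8, -0.64, 1], [0, 0, 0, 0, -0.8, -0.64, 1], [0, 0, 0, 0, -0.8, -0.64, 1]],
  ],
)

```text
t: 1.35
tcp_pos: [550.9, 39.7, 232.7]
tool_rot: [168.7, 89.9, -124.9]
ft_force: [1.7, 0.7, 0.0]
gripper_width: -0.001
```

```bash
python3 - <<'E'
from h import *; from workcell import bot
s=bot.get_state(); print(s)
print(row(s,[643,-131,150],toolR(yd)))
E
```

```text
{'t': 1.35, 'joints': array([-18.46988005,  21.39654313,  12.24448369, 103.69808748,
        -5.25242592,  55.55912095,  62.316824  ]), 'joint_vel': array([ 44.20470447,  18.79601974,  10.06037145, -26.54370754,
        -8.37282376,   8.4454765 ,  56.23806187]), 'joint_torque': array([-3.64677541e+00, -4.94379902e+01,  3.45697314e+00, -2.18928766e+01,
        3.27182142e-01, -1.11557142e-02, -1.27145693e+00]), 'tcp_pos': array([550.87886741,  39.6650294 , 232.73897712]), 'tool_rot': array([ 168.71187134,   89.85509728, -124.90859794]), 'ft_force': array([1.65834602, 0.71094927, 0.0188985 ]), 'ft_torque': array([ 0.03104986, -0.08512532, -0.02622702]), 'gripper_width': -0.0011778378861568813}
[0.6674, -0.0016, 0.0005, 0.2074, -0.3821, -0.2981]
```

Call:
step_arm(
  targets=[
    [[0.667, 0, 0, 0.1, -0.382, -0.298, 1], [0.667, 0, 0, 0.1, -0.382, -0.298, 1], [0.667, 0, 0, 0.1, -0.382, -0.298, 1], [0.667, 0, 0, 0.1, -0.382, -0.298, 1], [0.667, 0, 0, 0.1, -0.382, -0.298, 1]],
  ],
)

```text
t: 1.77
tcp_pos: [643.4, -134.3, 192.0]
tool_rot: [-151.0, 89.8, -120.8]
ft_force: [-0.3, 0.8, 0.6]
gripper_width: 0.002
```

```bash
python3 - <<'E'
from h import *; from workcell import bot
s=bot.get_state()
print(row(s,[643,-131,100],toolR(yd)))
E
```

```text
[0.2645, -0.0019, 0.0016, 0.23, 0.008, 0.0041]
```

Call:
step_arm(
  targets=[
    [[0.264, -0.002, 0.002, 0.23, 0.008, 0.004, 1], [0.264, -0.002, 0.002, 0.23, 0.008, 0.004, 1], [0.264, -0.002, 0.002, 0.23, 0.008, 0.004, 1], [0.264, -0.002, 0.002, 0.23, 0.008, 0.004, 1], [0.264, -0.002, 0.002, 0.23, 0.008, 0.004, 1]],
  ],
)

```text
t: 2.18
tcp_pos: [641.7, -130.7, 98.0]
tool_rot: [165.2, 89.8, 171.5]
ft_force: [0.6, -0.7, 0.6]
gripper_width: -0.006
```

```bash
python3 - <<'E'
from h import *; from workcell import bot
s=bot.get_state()
print(s["ft_force"],row(s,[643.3,-131,46],toolR(yd)))
E
```

```text
[ 0.59723242 -0.70970392  0.564664  ] [-0.0005, -0.0022, -0.0006, 0.1299, -0.0012, 0.0043]
```

Call:
step_arm(
  targets=[
    [[0, -0.002, 0, 0.13, 0, 0.004, 1], [0, -0.002, 0, 0.13, 0, 0.004, 1], [0, -0.002, 0, 0.13, 0, 0.004, 1]],
  ],
)

```text
t: 2.43
tcp_pos: [640.6, -129.5, 43.0]
tool_rot: [153.1, 89.6, 159.5]
ft_force: [-0.9, 0.6, 0.3]
gripper_width: -0.003
```

```bash
python3 - <<'E'
from h import *; from workcell import bot
s=bot.get_state()
print(s["tcp_pos"],s["ft_force"],row(s,[643.3,-131,46],toolR(yd)))
c=bot.capture("scene");cv2.imwrite("pics/s1.png",cv2.resize(c["pixels"][150:340,180:420],None,fx=3,fy=3))
E
```

```text
[ 640.56065098 -129.49062254   43.01087904] [-0.92504491  0.58845161  0.33203912] [0.0007, -0.0039, -0.002, -0.0075, -0.0045, 0.0063]
```

View pics/s1.png

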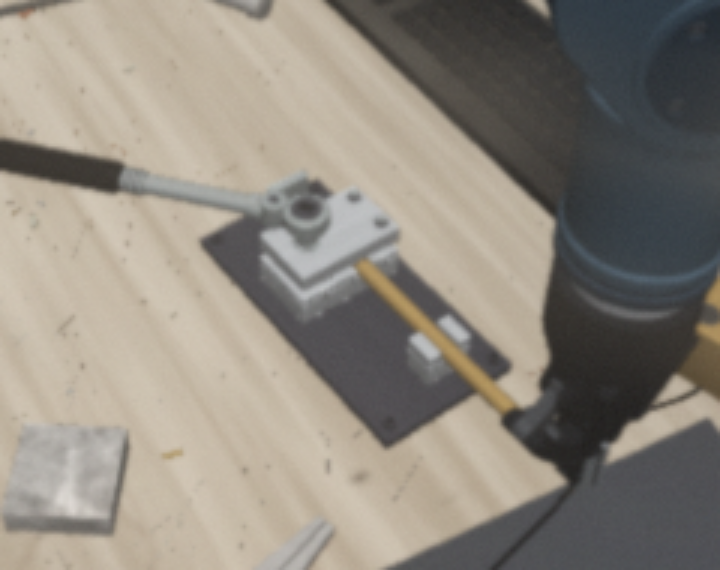

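The fingers stand in line with the tube, just behind its rear end at crop (512,412). The rest and plate are clear, so I'll push along tool +y.

Call:
step_arm(
  targets=[
    [[0, -0.002, 0, -0.005, 0.03, 0.006, 1], [0, -0.002, 0, -0.005, 0.06, 0.006, 1], [0, -0.002, 0, -0.005, 0.09, 0.006, 1], [0, -0.002, 0, -0.005, 0.12, 0.006, 1], [0, -0.002, 0, -0.005, 0.15, 0.006, 1]],
  ],
)

```text
t: 2.9
tcp_pos: [638.1, -67.9, 48.1]
tool_rot: [62.6, 89.8, 69.1]
ft_force: [1.2, -0.3, -0.8]
gripper_width: 0.001
```

Call:
step_arm(
  targets=[
    [[0, -0.002, 0, 0, 0.01, 0, 1], [0, -0.002, 0, 0, 0.02, 0, 1], [0, -0.002, 0, 0, 0.03, 0, 1], [0, -0.002, 0, 0, 0.04, 0, 1], [0, -0.002, 0, 0, 0.05, 0, 1]],
  ],
)

```text
t: 3.32
tcp_pos: [635.8, -48.4, 48.1]
tool_rot: [24.1, 89.7, 30.5]
ft_force: [-0.4, 1.0, -1.1]
gripper_width: -0.001
```

```bash
python3 - <<'E'
from h import *; from workcell import bot
s=bot.get_state();J=np.array([622.8,73.6,0])
print(s["tcp_pos"],"jig",(s["tcp_pos"]-J)@xd,(s["tcp_pos"]-J)@yd,s["ft_force"]@yd)
c=bot.capture("top");r=blob(masks(c)[0],(295,185,390,220));print(r,plane(c,np.array(r[:3]),36))
E
```

```text
[635.83393999 -48.43874701  48.13094374] jig -0.46852582005741716 -122.74024792810552 1.0165673819457643
(array([328.09583333, 203.        ]), array([354.15349399, 200.98251631]), array([302.91865184, 204.94931362]), 240) [[628.70939771  17.77439349  36.        ]
 [634.87005362 -38.16183821  36.        ]
 [622.80254717  71.46072797  36.        ]]
```

Call:
step_arm(
  targets=[
    [[0, 0, 0, 0, 0.01, 0, 1], [0, 0, 0, 0, 0.02, 0, 1], [0, 0, 0, 0, 0.03, 0, 1], [0, 0, 0, 0, 0.032, 0, 1], [0, 0, 0, 0, 0.034, 0, 1]],
  ],
)

```text
t: 3.78
tcp_pos: [634.3, -33.3, 48.0]
tool_rot: [35.8, 89.7, 42.3]
ft_force: [-0.6, 0.6, 0.2]
gripper_width: -0.005
```

Call:
step_arm(
  targets=[
    [[0, 0, 0, 0, 0.002, 0, 1], [0, 0, 0, 0, 0.004, 0, 1], [0, 0, 0, 0, 0.005, 0, 1], [0, 0, 0, 0, 0.005, 0, 1]],
  ],
)

```text
t: 4.12
tcp_pos: [634.0, -31.2, 48.0]
tool_rot: [36.0, 89.7, 42.4]
ft_force: [-0.9, -0.3, 0.5]
gripper_width: -0.002
```

Call:
step_arm(
  targets=[
    [[0, 0, 0, 0, 0.002, 0, 1], [0, 0, 0, 0, 0.004, 0, 1], [0, 0, 0, 0, 0.005, 0, 1], [0, 0, 0, 0, 0.005, 0, 1]],
  ],
)

```text
t: 4.45
tcp_pos: [633.8, -29.1, 48.0]
tool_rot: [37.7, 89.7, 44.2]
ft_force: [0.6, 0.2, -0.8]
gripper_width: -0.003
```

Call:
step_arm(
  targets=[
    [[0, 0, 0, 0, 0.002, 0, 1], [0, 0, 0, 0, 0.004, 0, 1], [0, 0, 0, 0, 0.005, 0, 1], [0, 0, 0, 0, 0.005, 0, 1]],
  ],
)

```text
t: 4.78
tcp_pos: [633.6, -26.9, 48.0]
tool_rot: [38.2, 89.7, 44.7]
ft_force: [0.2, 0.3, -0.5]
gripper_width: 0.001
```

Call:
step_arm(
  targets=[
    [[0, 0, 0, 0, 0.002, 0, 1], [0, 0, 0, 0, 0.004, 0, 1], [0, 0, 0, 0, 0.005, 0, 1], [0, 0, 0, 0, 0.005, 0, 1]],
  ],
)

```text
t: 5.12
tcp_pos: [633.3, -24.7, 48.0]
tool_rot: [39.4, 89.7, 45.9]
ft_force: [-0.1, 0.1, 0.4]
gripper_width: -0.001
```

```bash
python3 - <<'E'
from h import *; from workcell import bot
s=bot.get_state()
print(s["tcp_pos"],s["ft_force"]@yd)
c=bot.capture("scene");cv2.imwrite("pics/s2.png",cv2.resize(c["pixels"][190:320,210:390],None,fx=4,fy=4))
c=bot.capture("top");r=blob(masks(c)[0],(295,185,390,220));print(r,plane(c,np.array(r[:3]),36))
E
```

```text
[633.31420895 -24.6769693   47.9901796 ] 0.13738754745151777
(array([320.53179191, 203.60693642]), array([339.17102369, 202.05792331]), array([302.84020536, 205.07719548]), 173) [[626.88449459  33.93463704  36.        ]
 [631.50503487  -5.94464111  36.        ]
 [622.52077931  71.62170078  36.        ]]
```

View pics/s2.png

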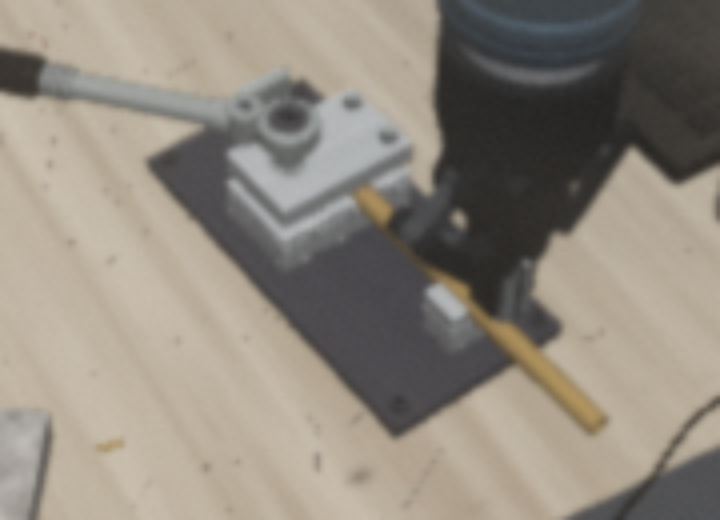

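```bash
python3 - <<'E'
from h import *; from workcell import bot
np.set_printoptions(precision=0,suppress=True)
c=load("scene0"); T=np.array([633.3,-24.7,0])
for n,P in dict(tip=T+[0,0,23],tcp=T+[0,0,48],up100=T+[0,0,100],xp=T+40*xd+[0,0,80],xm=T-40*xd+[0,0,80],yp=T+40*yd+[0,0,80],ym=T-40*yd+[0,0,80],rear=[639.3,-95.9,36],rest=T*[0,0,0]+[622.8,73.6,37]-77*yd,mouth=[622.8,73.6,33]).items():
    print(n,(proj(c,P)[0]-[210,190])*4)
c=bot.capture("wrist");cv2.imwrite("pics/w1.png",c["pixels"]); print(bot.get_state()["joint_torque"])
E
```

```text
tip [493. 339.]
tcp [498. 306.]
up100 [507. 231.]
xp [569. 221.]
xm [434. 302.]
yp [446. 207.]
ym [564. 318.]
rear [598. 427.]
rest [466. 291.]
mouth [366. 199.]
[ -0. -60.   9. -18.  -0.  -0.  -0.]
```

View pics/w1.png

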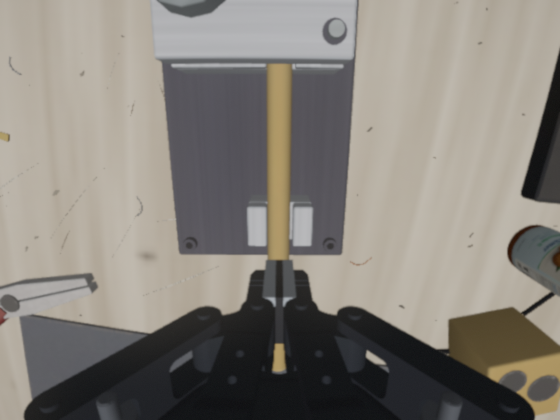

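```bash
python3 - <<'E'
from h import *; from workcell import bot
w=cv2.imread("pics/w1.png")[190:390,190:370]; a=cv2.resize(w,(450,500),interpolation=cv2.INTER_CUBIC)
c=bot.capture("scene")["pixels"][225:300,300:352]; b=cv2.resize(c,(347,500),interpolation=cv2.INTER_CUBIC)
o=np.hstack([a,b]); o=np.clip(o.astype(float)*1.6+15,0,255).astype(np.uint8)
cv2.imwrite("pics/w2.png",o)
E
```

```text
(no output)
```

View pics/w2.png

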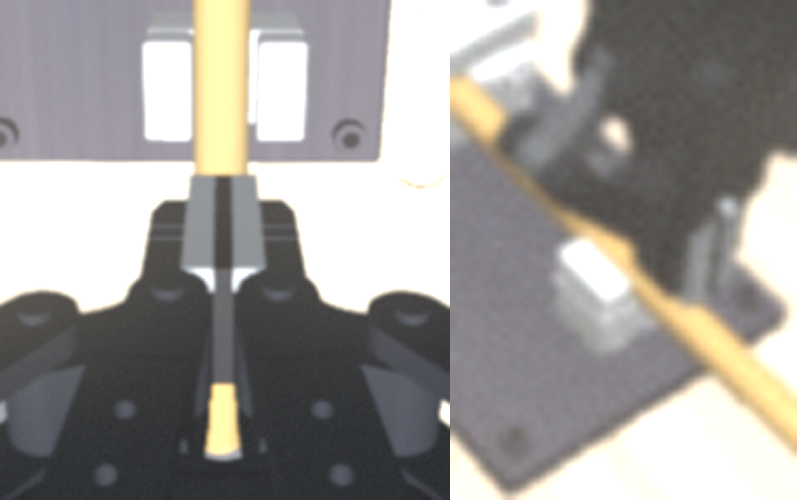

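The wrist crop (left) and scene crop (right) show the closed fingertips lying above the tube, and the tube hasn't moved: its rear end is still at scene crop (600,425). So the shut tips sit higher than I assumed. I'll back off and measure the tip height.

Call:
step_arm(
  targets=[
    [[0, 0, 0, -0.02, 0, 0, 1], [0, 0, 0, -0.02, -0.09, 0.005, 1], [0, 0, 0, -0.02, -0.18, 0.005, 1], [0, 0, 0, -0.02, -0.26, 0.005, 1], [0, 0, 0, -0.02, -0.27, 0.005, 1]],
  ],
)

```text
t: 5.73
tcp_pos: [647.2, -141.7, 57.2]
tool_rot: [-33.5, 89.6, -27.5]
ft_force: [-1.0, -1.8, 0.7]
gripper_width: 0.001
```

Call:
step_arm(
  targets=[
    [[0, -0.002, 0, 0.02, 0, 0.005, 1], [0, -0.002, 0, 0.04, 0, 0.005, 1], [0, -0.002, 0, 0.055, 0, 0.005, 1], [0, -0.002, 0, 0.055, 0, 0.005, 1]],
  ],
)

```text
t: 6.07
tcp_pos: [648.1, -139.0, 33.1]
tool_rot: [-12.4, 89.7, -6.2]
ft_force: [-0.4, 0.4, -0.4]
gripper_width: -0.001
```

```bash
python3 - <<'E'
from h import *; from workcell import bot
np.set_printoptions(precision=1,suppress=True)
s=bot.get_state(); T=s["tcp_pos"]; print(T,s["ft_force"],s["gripper_width"],row(s,[643.5,-131,35],toolR(yd)))
c=bot.capture("scene"); x0,y0=300,230
a=cv2.resize(c["pixels"][y0:y0+110,x0:x0+140],None,fx=5.7,fy=5.4,interpolation=cv2.INTER_CUBIC);a=np.clip(a.astype(float)*1.5+15,0,255).astype(np.uint8)
for k,col in((0,(0,0,255)),(10,(0,255,0)),(25,(255,0,0))):
    p=(proj(c,T-[0,0,k])[0]-[x0,y0]+.5)*[5.7,5.4]; cv2.circle(a,tuple(map(int,p)),4,col,-1); print(k,p)
cv2.imwrite("pics/s3.png",a)
E
```

```text
[ 648.1 -139.    33.1] [-0.4  0.4 -0.4] -0.0013272202948924213 [-0.0019, 0.0033, 0.0007, -0.0049, 0.0212, -0.0092]
0 [450.1 454.2]
10 [445.2 471.5]
25 [438.  496.8]
```

View pics/s3.png

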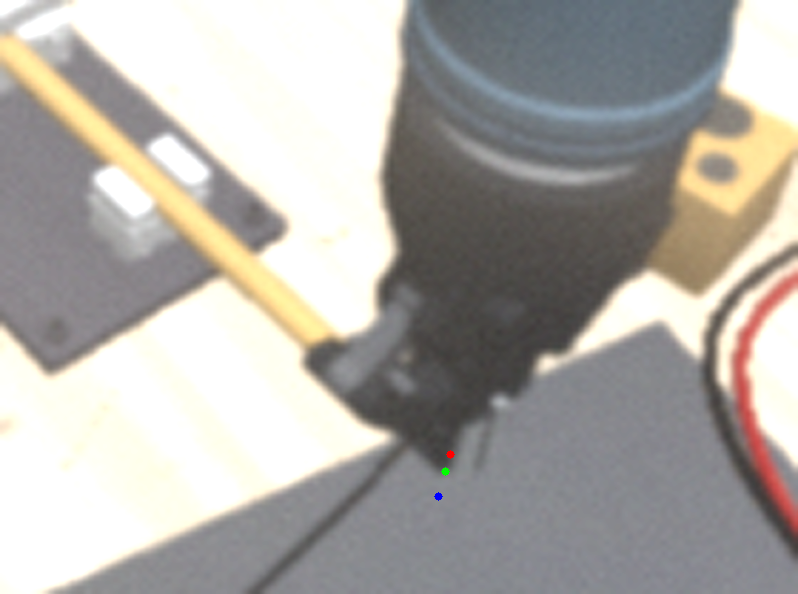

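```bash
python3 - <<'E'
from h import *; from workcell import bot
old=load("scene0")["pixels"]; a=sum(bot.capture("scene")["pixels"].astype(float) for _ in range(4))/4
d=np.abs(a-old).sum(2)[300:335,365:400]
np.set_printoptions(linewidth=250)
print(d.astype(int)[::1,::1])
# tip centre z=8 -> px
print(proj(load("scene0"),[[648,-139,33],[648,-139,23],[648,-139,8]]))
E
```

```text
[[329 336 343 ...  25  25  25]
 [321 332 342 ...  26  21  25]
 [316 321 339 ...  13  24  29]
 ...
 [ 34  31  33 ...  39  31  35]
 [ 34  22  31 ...  42  30  34]
 [ 38  34  32 ...  30  31  31]]
[[378.41994862 313.63960436]
 [377.56106726 316.83848951]
 [376.30100653 321.52832511]]
```

```bash
python3 - <<'E'
from h import *; from workcell import bot
old=cv2.GaussianBlur(load("scene0")["pixels"],(0,0),1).astype(float).sum(2); a=sum(bot.capture("scene")["pixels"].astype(float) for _ in range(4))/4
d=(a.sum(2)-old)[306:328,366:392]
for i,r in enumerate(d.astype(int)): print(306+i,*["%4d"%v for v in r])
E
```

```text
306 -332 -336 -344 -349 -352 -346 -311 -261 -193 -166 -197 -225 -239 -218 -185 -165 -147 -133 -117  -96  -84  -67  -29   17   23   23
307 -297 -323 -335 -338 -340 -321 -275 -214 -164 -152 -175 -190 -181 -159 -143 -131 -119 -107  -89  -56  -43  -46  -13   20   24   23
308 -159 -214 -256 -291 -300 -272 -216 -161 -135 -133 -142 -143 -133 -124 -115 -110  -89  -62  -32   -8  -10  -29   -3   23   24   27
309    4  -34  -87 -150 -195 -189 -143 -109 -111 -117 -128 -119 -111 -110 -113 -104  -62  -17   14   18   -9  -15    9   27   31   32
310   75   66   44    2  -62  -95  -78  -82  -98 -107 -112 -111 -111 -110 -110  -94  -47    4   27   21  -13  -11   24   32   29   32
311   87   74   47   19  -18  -33  -37  -53  -87 -103 -108 -117 -114 -116 -110  -87  -33   11   29   11  -21   -2   29   36   31   33
312   44   28   14   -3  -15    1   11  -26  -66  -90 -105 -114 -112 -114 -106  -77  -21   17   31    0  -25    6   30   32   28   30
313   14   12    4  -11    0   25   29    9  -29  -62  -93 -109 -115 -114  -98  -56   -5   21   29   -9  -16   16   30   28   28   30
314   21   13   -4    0   22
[... 1147 characters left out ...]
   30   32   31   32   33   29
323   30   34   33   31   29   26   27   28   33   30   29   32   29   31   32   27   29   28   28   37   28   30   33   30   31   31
324   32   31   33   30   32   30   32   29   35   32   34   30   32   33   33   32   29   26   29   28   32   33   33   35   31   32
325   32   32   32   30   30   30   31   35   30   31   36   29   34   33   28   33   28   31   28   27   30   34   33   32   31   34
326   35   33   34   34   32   30   31   32   33   33   33   30   31   32   32   29   32   31   30   31   33   34   31   31   28   34
327   30   32   36   35   27   29   31   30   33   32   30   32   32   31   32   32   30   31   30   32   32   34   32   33   31   29
```

```bash
python3 - <<'E'
from h import *; from workcell import bot
np.set_printoptions(precision=1,suppress=True)
c=bot.capture("wrist"); s=bot.get_state(); T=s["tcp_pos"]
pickle.dump(c,open("pics/w3.pkl","wb"))
R=cv2.Rodrigues(c["rvec"])[0]; print(T,"cam",-R.T@c["tvec"])
print(proj(c,[T,T-[0,0,25]]), c["pixels"][225:330:5,268:292:4].sum(2))
for row_ in(255,260,265,298):
  o,d=ray(c,[[280,row_]]); d=d[0]
  for off in(-11,0,11):
    k=((T+off*yd-o)@yd)/(d@yd); print(row_,off,(o+k*d)-T)
E
```

```text
[ 649.4 -141.5   35.5] cam [640.3 -62.6 176. ]
[[277.9 279.8]
 [277.6 258.3]] [[332 333 331 329 333 330]
 [328 331 332 333 333 332]
 [331 329 329 332 333 331]
 [327 328 329 330 334 332]
 [327 331 330 327 330 329]
 [330 328 330 333 332 330]
 [328 329 330 329 330 329]
 [267 265 201 161 267 266]
 [257 259 147  96 252 258]
 [258 258 145  95 252 260]
 [258 254 129  94 252 257]
 [260 255 123  87 250 258]
 [255 256 123  89 248 257]
 [254 255 111  82 246 255]
 [261 260 110  78 252 262]
 [213 527 239 177 513 397]
 [ 88 169 239 177 379  87]
 [ 81  80 173 178  94  79]
 [ 83  79 170 179  93  82]
 [ 82  76 171 177  98  79]
 [ 81  93 169 173 103  82]]
255 -11 [  2.9 -10.7 -53.1]
255 0 [  1.4   0.2 -29.6]
255 11 [-0.  11.1 -6. ]
260 -11 [  2.8 -10.8 -45.4]
260 0 [  1.4   0.2 -22.8]
260 11 [-0.1 11.1 -0.2]
265 -11 [  2.7 -10.8 -38.2]
265 0 [  1.3   0.1 -16.4]
265 11 [-0.2 11.1  5.3]
298 -11 [  2.3 -10.8  -0.4]
298 0 [ 0.9  0.1 16.7]
298 11 [-0.5 11.  33.8]
```

Call:
step_arm(
  targets=[
    [[0, 0, 0, 0.005, 0, 0, 1], [0, 0, 0, 0.01, 0, 0, 1], [0, 0, 0, 0.015, 0, 0, 1], [0, 0, 0, 0.02, 0, 0, 1], [0, 0, 0, 0.02, 0, 0, 1]],
  ],
)

```text
t: 6.98
tcp_pos: [649.1, -141.4, 26.9]
tool_rot: [-22.6, 89.5, -16.5]
ft_force: [-0.2, -0.4, 0.1]
gripper_width: -0.001
```

Call:
step_arm(
  targets=[
    [[0, 0, 0, 0.003, 0, 0, 1], [0, 0, 0, 0.006, 0, 0, 1], [0, 0, 0, 0.009, 0, 0, 1], [0, 0, 0, 0.01, 0, 0, 1], [0, 0, 0, 0.01, 0, 0, 1]],
  ],
)

```text
t: 7.4
tcp_pos: [649.1, -141.4, 22.7]
tool_rot: [-22.4, 89.5, -16.3]
ft_force: [-0.2, 0.3, -0.3]
gripper_width: 0.001
```

Call:
step_arm(
  targets=[
    [[0, 0, 0, 0.003, 0, 0, 1], [0, 0, 0, 0.006, 0, 0, 1], [0, 0, 0, 0.009, 0, 0, 1], [0, 0, 0, 0.01, 0, 0, 1], [0, 0, 0, 0.01, 0, 0, 1]],
  ],
)

```text
t: 7.82
tcp_pos: [649.0, -141.4, 18.5]
tool_rot: [-23.0, 89.5, -16.9]
ft_force: [-0.5, -0.3, 0.2]
gripper_width: -0.002
```

```bash
python3 - <<'E'
from h import *; from workcell import bot
s=bot.get_state()
print(s["tcp_pos"],s["ft_force"],row(s,[643.5,-131,24],toolR(yd)))
E
```

```text
[ 648.97182874 -141.41519808   18.51370794] [-0.53811901 -0.27209632  0.23079261] [-0.0033, 0.0047, 0.002, -0.0139, 0.0273, -0.0108]
```

Call:
step_arm(
  targets=[
    [[-0.003, 0.005, 0.002, -0.014, 0.027, -0.011, 1], [-0.003, 0.005, 0.002, -0.014, 0.027, -0.011, 1], [-0.003, 0.005, 0.002, -0.014, 0.027, -0.011, 1]],
  ],
)

```text
t: 8.07
tcp_pos: [643.7, -129.7, 24.5]
tool_rot: [81.4, 90.0, 87.8]
ft_force: [0.5, 0.9, -0.0]
gripper_width: 0.001
```

Call:
step_arm(
  targets=[
    [[0, 0, 0, 0, 0.02, 0, 1], [0, 0, 0, 0, 0.04, 0, 1], [0, 0, 0, 0, 0.06, 0, 1], [0, 0, 0, 0, 0.08, 0, 1], [0, 0, 0, 0, 0.1, 0, 1]],
  ],
)

```text
t: 8.48
tcp_pos: [639.2, -88.7, 24.5]
tool_rot: [82.1, 90.0, 88.5]
ft_force: [0.9, -0.9, 0.6]
gripper_width: 0.001
```

```bash
python3 - <<'E'
from h import *; from workcell import bot
s=bot.get_state(); J=np.array([622.8,73.6,0])
print(s["tcp_pos"],s["ft_force"],"jig",(s["tcp_pos"]-J)@xd,(s["tcp_pos"]-J)@yd,row(s,J-130*yd-1.5*xd+[0,0,24],toolR(yd)))
for n,r in(("top",(295,185,390,220)),("scene",(290,225,370,305))):
  c=bot.capture(n);b=blob(masks(c)[0],r);print(n,b,(plane(c,np.array(b[:3]),36)-J)@yd)
E
```

```text
[639.19581586 -88.74308296  24.48541691] [ 0.93890776 -0.87488251  0.63945859] jig -1.5602981588949305 -163.17256420759674 [0.0011, 0.0001, -0.0005, 0.0013, 0.0829, 0.0003]
top (array([336.75077882, 202.37071651]), array([372.12642892, 199.63464466]), array([302.84478118, 204.99312049]), 321) [ -74.77608942 -151.51473114   -1.96141279]
scene (array([318.96022727, 256.28409091]), array([300.08933915, 237.90825403]), array([336.57484247, 273.43661142]), 176) [ -55.6213968     3.51509308 -106.92619269]
```

Call:
step_arm(
  targets=[
    [[0, 0, 0, 0, 0.024, 0, 1], [0, 0, 0, 0, 0.048, 0, 1], [0, 0, 0, 0, 0.072, 0, 1], [0, 0, 0, 0, 0.096, 0, 1], [0, 0, 0, 0, 0.12, 0, 1]],
  ],
)

```text
t: 9.0
tcp_pos: [633.6, -38.2, 24.4]
tool_rot: [95.7, 89.9, 102.2]
ft_force: [-0.8, -0.5, -0.4]
gripper_width: 0.006
```

Call:
step_arm(
  targets=[
    [[0, 0, 0, 0, 0.003, 0, 1], [0, 0, 0, 0, 0.006, 0, 1], [0, 0, 0, 0, 0.008, 0, 1], [0, 0, 0, 0, 0.008, 0, 1]],
  ],
)

```text
t: 9.33
tcp_pos: [633.2, -35.3, 24.4]
tool_rot: [96.4, 89.9, 102.9]
ft_force: [0.1, 0.3, 0.5]
gripper_width: 0.003
```

Call:
step_arm(
  targets=[
    [[0, 0, 0, 0, 0.002, 0, 1], [0, 0, 0, 0, 0.004, 0, 1], [0, 0, 0, 0, 0.005, 0, 1], [0, 0, 0, 0, 0.005, 0, 1]],
  ],
)

```text
t: 9.67
tcp_pos: [633.0, -33.6, 24.4]
tool_rot: [96.6, 89.9, 103.2]
ft_force: [0.2, -0.3, -0.2]
gripper_width: -0.003
```

```bash
python3 - <<'E'
from h import *; from workcell import bot
s=bot.get_state(); J=np.array([622.8,73.6,0])
print(s["tcp_pos"],s["ft_force"],"jig",(s["tcp_pos"]-J)@xd,(s["tcp_pos"]-J)@yd)
for n,r in(("top",(295,185,390,220)),("scene",(290,225,370,305))):
  c=bot.capture(n);b=blob(masks(c)[0],r);print(n,b,(plane(c,np.array(b[:3]),36)-J)@yd)
E
```

```text
[633.00680889 -33.56764687  24.43643881] [ 0.23530862 -0.29032042 -0.21915306] jig -1.6428731230872469 -107.64738997023574
top (array([321.76344086, 203.44623656]), array([342.14541914, 201.65095928]), array([302.83384163, 205.11358597]), 186) [-42.53546469 -86.48627301  -1.91527894]
scene (array([308.2125, 245.875 ]), array([300.00414791, 237.99567888]), array([315.32539519, 252.7027755 ]), 80) [-22.61911252   3.42892477 -44.49970293]
```

```bash
python3 - <<'E'
from h import *; from workcell import bot
c=bot.capture("scene"); m=masks(c)[0]; print("scene rear brass",np.count_nonzero(m[255:305,318:370]))
c=bot.capture("wrist"); m=masks(c)[0]; print("wrist rows brass at col 280", np.nonzero(m[:,272:288].any(1))[0][[0,-1]], np.count_nonzero(m[270:,230:330]))
J=np.array([622.8,73.6,0])
print("expect rows for jig y -90,-95,-100", proj(c,[J+k*yd-2*xd+[0,0,37] for k in(0,-90,-95,-100)]))
col=c["pixels"][:,276:284].mean(1); print([(r,col[r].astype(int).tolist()) for r in range(225,300,4)])
E
```

```text
scene rear brass 0Traceback (most recent call last):
  File "<stdin>", line 3, in <module>
IndexError: index 0 is out of bounds for axis 0 with size 0
```

The brass no longer shows behind the gripper, so the tube is moving. I'll creep on until it meets the stop.

Call:
step_arm(
  targets=[
    [[0, 0, 0, 0, 0.002, 0, 1], [0, 0, 0, 0, 0.004, 0, 1], [0, 0, 0, 0, 0.005, 0, 1], [0, 0, 0, 0, 0.005, 0, 1]],
  ],
)

```text
t: 10.2
tcp_pos: [632.8, -31.3, 24.4]
tool_rot: [95.7, 89.9, 102.2]
ft_force: [0.2, -0.5, 0.4]
gripper_width: -0.002
```

Call:
step_arm(
  targets=[
    [[0, 0, 0, 0, 0.002, 0, 1], [0, 0, 0, 0, 0.004, 0, 1], [0, 0, 0, 0, 0.005, 0, 1], [0, 0, 0, 0, 0.005, 0, 1]],
  ],
)

```text
t: 10.53
tcp_pos: [632.7, -30.9, 24.6]
tool_rot: [65.8, 90.0, 72.3]
ft_force: [0.6, -6.0, -0.0]
gripper_width: -0.0
```

Call:
step_arm(
  targets=[
    [[0, 0, 0, 0, 0.004, 0, 1], [0, 0, 0, 0, 0.004, 0, 1], [0, 0, 0, 0, 0.004, 0, 1]],
  ],
)

```text
t: 10.78
tcp_pos: [632.6, -30.9, 24.7]
tool_rot: [-70.5, 89.9, -64.1]
ft_force: [0.6, -5.5, -0.5]
gripper_width: -0.005
```

Call:
step_arm(
  targets=[
    [[0, 0, 0, 0, -0.05, 0, 1], [0, 0, 0, 0, -0.15, 0, 1], [0, 0, 0, -0.1, -0.15, 0, 1], [0, 0, 0, -0.2, -0.15, 0, 1], [0, 0, 0, -0.4, -0.15, 0, 1]],
  ],
)

```text
t: 11.2
tcp_pos: [638.2, -90.0, 146.8]
tool_rot: [173.3, 89.9, 179.6]
ft_force: [0.5, 0.3, -0.1]
gripper_width: 0.0
```

```bash
python3 - <<'E'
from h import *; from workcell import bot
J=np.array([622.8,73.6,0]); s=bot.get_state(); print(s["tcp_pos"])
for n,r in(("top",(295,185,390,220)),("scene",(290,225,370,305))):
  c=bot.capture(n);b=blob(masks(c)[0],r);print(n,b,(plane(c,np.array(b[:3]),36)-J)@yd,(plane(c,np.array(b[:3]),36)-J)@xd)
  pickle.dump(c,open(f"pics/{n}2.pkl","wb"))
# grip waypoint
S=np.array([590.3,95.2,0]); g=np.array([469,219.2,0]); d=(g-S)/np.linalg.norm(g-S); pd=np.array([d[1],-d[0],0]); print("d",d,"pd",pd)
P=S+170*d-60*pd+[0,0,160]; print(P,row(s,P,toolR(pd)))
E
```

```text
[638.20090685 -89.96571848 146.76722416]
top (array([323.65346535, 203.25247525]), array([345.12237733, 201.49455364]), array([302.83274103, 204.95732183]), 202) [-46.60643363 -92.90432782  -1.94262893] [-0.06377154  0.11846957 -0.23558563]
scene (array([315.54054054, 252.87162162]), array([300.00950925, 237.99007573]), array([331.65710599, 268.31421549]), 148) [-45.07780438   3.4345627  -92.35250551] [-0.66121802 -1.0475012  -0.28841089]
d [-0.69928135  0.71484655  0.        ] pd [0.71484655 0.69928135 0.        ]
[428.53137762 174.76703346 160.        ] [0.5777, -0.0015, 0.0005, -0.0318, 0.7158, -0.4477]
```

Call:
step_arm(
  targets=[
    [[0, 0, 0, -0.03, 0.716, -0.448, 1], [0, 0, 0, -0.03, 0.716, -0.448, 1], [0.1, 0, 0, -0.03, 0.716, -0.448, 1], [0.2, 0, 0, -0.03, 0.716, -0.448, 1], [0.3, 0, 0, -0.03, 0.716, -0.448, 1]],
  ],
)

```text
t: 11.72
tcp_pos: [509.6, 76.4, 156.3]
tool_rot: [19.5, 89.3, 4.1]
ft_force: [0.3, 0.7, -0.8]
gripper_width: -0.001
```

```bash
cat >> h.py <<'E'
S=np.array([590.3,95.2,0]); g0=np.array([469,219.2,0])
def gp(back,z,ang=0): # TCP pose: 'back' mm behind grip axis, handle turned clockwise by ang rad
    d=(g0-S)/np.linalg.norm(g0-S); c,s=np.cos(-ang),np.sin(-ang); d=np.array([c*d[0]-s*d[1],s*d[0]+c*d[1],0])
    pd=np.array([d[1],-d[0],0]); return S+170*d-back*pd+[0,0,z],toolR(pd)
E
python3 - <<'E'
from h import *; from workcell import bot
s=bot.get_state(); print(s["tcp_pos"],row(s,*gp(60,110)))
E
```

```text
[509.60348991  76.40880975 156.29422684] [0.3363, 0.006, -0.0042, 0.1136, 0.183, -0.2618]
```

Call:
step_arm(
  targets=[
    [[0.336, 0.006, -0.004, 0, 0.183, -0.262, 1], [0.336, 0.006, -0.004, 0, 0.183, -0.262, 1], [0.336, 0.006, -0.004, 0.05, 0.183, -0.262, 1], [0.336, 0.006, -0.004, 0.1, 0.183, -0.262, 1], [0.336, 0.006, -0.004, 0.114, 0.183, -0.262, 1]],
  ],
)

```text
t: 12.13
tcp_pos: [423.7, 178.8, 107.2]
tool_rot: [-137.0, 89.7, 177.5]
ft_force: [-0.6, -0.6, 0.3]
gripper_width: 0.001
```

```bash
python3 - <<'E'
from h import *; from workcell import bot
s=bot.get_state(); print(s["tcp_pos"],row(s,*gp(60,68)))
E
```

```text
[423.70445312 178.76707743 107.15840754] [0.0019, -0.0027, 0.0025, 0.0978, 0.002, 0.016]
```

Call:
step_arm(
  targets=[
    [[0.002, -0.003, 0.002, 0.05, 0, 0.016, 1], [0.002, -0.003, 0.002, 0.098, 0, 0.016, 1], [0.002, -0.003, 0.002, 0.098, 0, 0.016, 1], [0.002, -0.003, 0.002, 0.098, 0, 0.016, 1]],
  ],
)

```text
t: 12.47
tcp_pos: [428.0, 173.3, 67.8]
tool_rot: [-86.4, 89.9, -132.1]
ft_force: [0.8, 0.2, 0.2]
gripper_width: 0.003
```

```bash
python3 - <<'E'
from h import *; from workcell import bot
s=bot.get_state(); print(s["tcp_pos"],s["ft_force"],row(s,*gp(26,68)),row(s,*gp(22,68)))
c=bot.capture("scene"); a=c["pixels"][160:290,120:310]; cv2.imwrite("pics/s4.png",cv2.convertScaleAbs(cv2.resize(a,None,fx=4,fy=4,interpolation=cv2.INTER_CUBIC),alpha=1.4,beta=10))
E
```

```text
[427.97088304 173.27704734  67.80613003] [0.76141972 0.23542405 0.19370224] [-0.0004, 0.0001, 0.0015, -0.0007, 0.0886, -0.0017] [-0.0004, 0.0001, 0.0015, -0.0007, 0.0986, -0.0017]
```

View pics/s4.png

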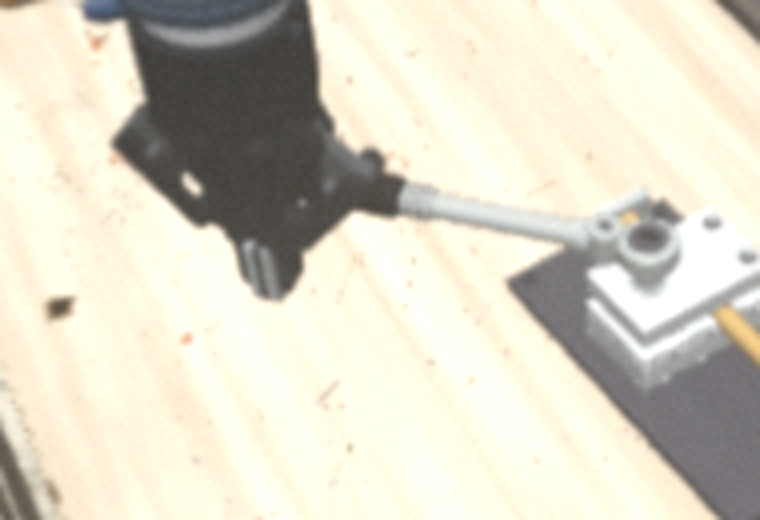

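The gripper stands on the near side of the grip with the fingertips at crop (270,298), clear against the wood. I can check the tip height from this.

```bash
python3 - <<'E'
from h import *
c=load("scene0"); T=np.array([428,173.3,0]); pd=toolR([.715,.699])[:,1]; zd=toolR([.715,.699])[:,2]
for h in(-25,-10,0,10):
  P=[T+a*pd+b*zd+[0,0,68+h] for a in(-11,11) for b in(-9,9)]; print(h,((proj(c,P)-[120,160])*4).astype(int).tolist())
E
```

```text
-25 [[255, 334], [288, 341], [273, 302], [307, 309]]
-10 [[250, 313], [284, 320], [269, 281], [303, 288]]
0 [[246, 299], [281, 306], [266, 267], [300, 274]]
10 [[243, 284], [278, 292], [263, 252], [297, 260]]
```

The tip is about level with the reported TCP, so I'll go 12 mm lower and approach.

Call:
step_arm(
  targets=[
    [[0, 0, 0.001, 0.03, 0, -0.002, 1], [0, 0, 0.001, 0.03, 0.03, -0.002, 1], [0, 0, 0.001, 0.03, 0.06, -0.002, 1], [0, 0, 0.001, 0.03, 0.085, -0.002, 1], [0, 0, 0.001, 0.03, 0.085, -0.002, 1]],
  ],
)

```text
t: 12.93
tcp_pos: [455.0, 199.8, 57.8]
tool_rot: [70.5, 89.7, 24.9]
ft_force: [0.5, 0.6, 0.2]
gripper_width: -0.001
```

```bash
python3 - <<'E'
from h import *; from workcell import bot
s=bot.get_state(); print(s["tcp_pos"],s["ft_force"])
for arc in (10,20,30,40,50,60,70,80,90,100,110,120,130,140,150): print(arc,row(s,*gp(22.5,56,arc/170)))
E
```

```text
[455.02744104 199.80406555  57.79555134] [0.53368297 0.63587174 0.24676824]
10 [0.0379, 0.001, -0.0032, 0.0046, 0.0277, -0.0041]
20 [0.0753, 0.0009, -0.0032, 0.0047, 0.0529, -0.0052]
30 [0.1128, 0.0008, -0.0032, 0.0049, 0.0781, -0.0048]
40 [0.1502, 0.0007, -0.0033, 0.005, 0.1032, -0.0029]
50 [0.1877, 0.0006, -0.0033, 0.0051, 0.1282, 0.0004]
60 [0.2251, 0.0005, -0.0033, 0.0053, 0.153, 0.0053]
70 [0.2626, 0.0005, -0.0033, 0.0054, 0.1774, 0.0115]
80 [0.3, 0.0004, -0.0033, 0.0055, 0.2014, 0.0192]
90 [0.3375, 0.0003, -0.0034, 0.0056, 0.2249, 0.0283]
100 [0.3749, 0.0002, -0.0034, 0.0058, 0.2479, 0.0388]
110 [0.4123, 0.0001, -0.0034, 0.0059, 0.2701, 0.0506]
120 [0.4498, -0.0, -0.0034, 0.006, 0.2917, 0.0637]
130 [0.4872, -0.0001, -0.0034, 0.0062, 0.3124, 0.078]
140 [0.5247, -0.0002, -0.0034, 0.0063, 0.3323, 0.0935]
150 [0.5621, -0.0003, -0.0034, 0.0064, 0.3512, 0.1102]
```

Call:
step_arm(
  targets=[
    [[0, 0, -0.003, 0.004, 0.01, -0.002, 1], [0.02, 0, -0.003, 0.004, 0.02, -0.003, 1], [0.04, 0, -0.003, 0.004, 0.03, -0.004, 1], [0.06, 0, -0.003, 0.004, 0.042, -0.005, 1], [0.075, 0, -0.003, 0.005, 0.053, -0.005, 1]],
  ],
)

```text
t: 13.35
tcp_pos: [467.6, 214.8, 55.8]
tool_rot: [-68.6, 89.8, -121.1]
ft_force: [-3.7, -2.8, 0.9]
gripper_width: -0.004
```

```bash
cat > st.py <<'E'
from h import *; from workcell import bot
s=bot.get_state(); T=s["tcp_pos"]; R=Ro.from_euler("xyz",s["tool_rot"],degrees=True).as_matrix(); y=R[:,1]
d=(g0-S)/170; v=(T+22.5*y-S)[:2]
print(T,"push",-s["ft_force"]@y,"z",s["ft_force"]@R[:,2],"arc",170*(np.arctan2(d[1],d[0])-np.arctan2(v[1],v[0])),"r",np.hypot(*v), "tool ang arc",170*(np.arctan2(-.0+d[1],d[0])-np.pi/2-np.arctan2(y[1],y[0])))
E
python3 st.py
```

```text
[467.59531191 214.77548069  55.84565559] push 4.684299182808059 z -0.0164577207231035 arc 18.32142610419206 r 169.58307860315787 tool ang arc 20.327937602614185
```

Call:
step_arm(
  targets=[
    [[0.011, 0, 0, 0, 0.008, 0, 1], [0.022, 0, 0, 0, 0.016, 0, 1], [0.033, 0, 0, 0, 0.024, -0.001, 1], [0.044, 0, 0, 0, 0.032, -0.001, 1], [0.056, 0, 0, 0, 0.04, -0.001, 1]],
  ],
)

```text
t: 13.77
tcp_pos: [478.2, 224.8, 55.5]
tool_rot: [-95.2, 89.6, -152.7]
ft_force: [-5.9, -1.5, 1.9]
gripper_width: 0.003
```

Call:
step_arm(
  targets=[
    [[0.011, 0, 0, 0, 0.008, 0, 1], [0.022, 0, 0, 0, 0.016, 0, 1], [0.033, 0, 0, 0, 0.024, -0.001, 1], [0.044, 0, 0, 0, 0.032, -0.001, 1], [0.056, 0, 0, 0, 0.04, -0.001, 1]],
  ],
)

```text
t: 14.18
tcp_pos: [489.2, 233.7, 54.9]
tool_rot: [-100.8, 89.4, -163.4]
ft_force: [-7.1, -1.1, 3.4]
gripper_width: 0.004
```

```bash
python3 st.py
```

```text
[489.2181502  233.74284066  54.87615289] push 6.870847285574536 z -2.2815958306101196 arc 46.8536622837407 r 169.5466627116262 tool ang arc 50.40572559249149
```

Call:
step_arm(
  targets=[
    [[0.011, 0, 0, -0.001, 0.008, 0, 1], [0.022, 0, 0, -0.002, 0.016, 0, 1], [0.03, 0, 0, -0.002, 0.021, 0, 1], [0.038, 0, 0, -0.002, 0.027, -0.001, 1]],
  ],
)

```text
t: 14.52
tcp_pos: [496.1, 238.8, 55.0]
tool_rot: [-100.5, 89.1, -166.6]
ft_force: [-7.2, -2.1, 2.5]
gripper_width: -0.002
```

Call:
step_arm(
  targets=[
    [[0.011, 0, 0, -0.001, 0.008, 0, 1], [0.022, 0, 0, -0.002, 0.016, 0, 1], [0.03, 0, 0, -0.002, 0.021, 0, 1], [0.038, 0, 0, -0.002, 0.027, -0.001, 1]],
  ],
)

```text
t: 14.85
tcp_pos: [503.0, 243.3, 54.9]
tool_rot: [-98.9, 88.7, -168.3]
ft_force: [-7.9, -2.0, 2.4]
gripper_width: 0.0
```

```bash
python3 st.py
```

```text
[502.96373258 243.34893004  54.87730402] push 8.140037420643685 z -0.8891795948066125 arc 63.37044914036344 r 169.52186302209253 tool ang arc 70.77458364148124
```

Call:
step_arm(
  targets=[
    [[0.005, 0, 0, -0.001, 0.008, 0, 1], [0.01, 0, 0, -0.002, 0.015, 0, 1], [0.018, 0, 0, -0.002, 0.022, 0, 1], [0.024, 0, 0, -0.002, 0.027, 0, 1]],
  ],
)

```text
t: 15.18
tcp_pos: [510.0, 247.2, 54.7]
tool_rot: [-98.6, 88.3, -170.2]
ft_force: [-9.5, -1.1, 2.3]
gripper_width: -0.001
```

Call:
step_arm(
  targets=[
    [[0.008, 0, 0, -0.001, 0.008, 0, 1], [0.016, 0, 0, -0.002, 0.015, 0, 1], [0.024, 0, 0, -0.002, 0.022, 0, 1], [0.03, 0, 0, -0.002, 0.027, 0, 1]],
  ],
)

```text
t: 15.52
tcp_pos: [517.0, 250.8, 54.4]
tool_rot: [-97.3, 87.9, -171.7]
ft_force: [-9.0, -2.0, 2.0]
gripper_width: -0.002
```

```bash
python3 st.py
```

```text
[517.02276759 250.80741441  54.35657092] push 9.269428402384106 z -0.5169832361302623 arc 79.10263350447171 r 169.72381930244796 tool ang arc 85.1494808016084
```

Call:
step_arm(
  targets=[
    [[0.008, 0, 0, -0.001, 0.008, 0, 1], [0.016, 0, 0, -0.002, 0.015, 0, 1], [0.024, 0, 0, -0.002, 0.022, 0, 1], [0.03, 0, 0, -0.002, 0.027, 0, 1]],
  ],
)

```text
t: 15.85
tcp_pos: [524.0, 254.1, 54.0]
tool_rot: [-96.0, 87.5, -173.0]
ft_force: [-9.1, -1.9, 3.8]
gripper_width: 0.0
```

Call:
step_arm(
  targets=[
    [[0.008, 0, 0, -0.001, 0.008, 0, 1], [0.016, 0, 0, -0.002, 0.015, 0, 1], [0.024, 0, 0, -0.002, 0.022, 0, 1], [0.03, 0, 0, -0.002, 0.022, 0, 1]],
  ],
)

```text
t: 16.18
tcp_pos: [529.5, 256.4, 53.7]
tool_rot: [-94.2, 87.1, -173.9]
ft_force: [-9.2, -1.7, 3.2]
gripper_width: 0.001
```

```bash
python3 st.py
```

```text
[529.50982037 256.409589    53.70512703] push 9.535341422192769 z -0.01926556060613218 arc 92.55273576177999 r 169.69292408433944 tool ang arc 101.10043645624313
```

Call:
step_arm(
  targets=[
    [[0.004, 0, 0, -0.001, 0.006, 0, 1], [0.008, 0, 0, -0.002, 0.012, 0, 1], [0.012, 0, 0, -0.002, 0.018, 0, 1], [0.014, 0, 0, -0.002, 0.018, 0, 1]],
  ],
)

```text
t: 16.52
tcp_pos: [533.4, 257.9, 53.5]
tool_rot: [-93.6, 86.7, -174.5]
ft_force: [-9.6, -1.7, 4.3]
gripper_width: -0.001
```

```bash
python3 st.py
```

```text
[533.40518181 257.93034508  53.45173035] push 10.001084770409694 z 0.12496072799392752 arc 96.65789979293329 r 169.85237823580445 tool ang arc 104.76500796319405
```

Call:
step_arm(
  targets=[
    [[0.004, 0, 0, -0.001, 0.006, 0, 1], [0.008, 0, 0, -0.002, 0.012, 0, 1], [0.012, 0, 0, -0.002, 0.018, 0, 1], [0.014, 0, 0, -0.002, 0.02, 0, 1]],
  ],
)

```text
t: 16.85
tcp_pos: [537.9, 259.4, 53.1]
tool_rot: [-92.8, 86.3, -175.0]
ft_force: [-10.3, -2.1, 5.6]
gripper_width: 0.003
```

Call:
step_arm(
  targets=[
    [[0.004, 0, 0, -0.001, 0.006, 0, 1], [0.008, 0, 0, -0.002, 0.012, 0, 1], [0.012, 0, 0, -0.002, 0.018, 0, 1], [0.014, 0, 0, -0.002, 0.02, 0, 1]],
  ],
)

```text
t: 17.18
tcp_pos: [542.4, 260.8, 52.8]
tool_rot: [-92.1, 85.8, -175.5]
ft_force: [-11.8, -1.7, 5.5]
gripper_width: -0.0
```

```bash
python3 st.py
```

```text
[542.3833124  260.7799101   52.79614703] push 12.289363283292785 z 0.36920169740937214 arc 105.93869367849862 r 170.09479830882822 tool ang arc 112.10628423461219
```

Call:
step_arm(
  targets=[
    [[0.004, 0, 0, -0.001, 0.006, 0, 1], [0.008, 0, 0, -0.002, 0.01, 0, 1], [0.01, 0, 0, -0.002, 0.014, 0, 1], [0.01, 0, 0, -0.002, 0.016, 0, 1]],
  ],
)

```text
t: 17.52
tcp_pos: [545.2, 261.6, 52.6]
tool_rot: [-91.5, 85.4, -175.8]
ft_force: [-10.7, -2.1, 6.4]
gripper_width: 0.001
```

Call:
step_arm(
  targets=[
    [[0.004, 0, 0, -0.001, 0.006, 0, 1], [0.008, 0, 0, -0.002, 0.01, 0, 1], [0.01, 0, 0, -0.002, 0.014, 0, 1], [0.01, 0, 0, -0.002, 0.016, 0, 1]],
  ],
)

```text
t: 17.85
tcp_pos: [547.9, 262.3, 52.4]
tool_rot: [-90.9, 84.9, -176.0]
ft_force: [-11.8, -1.5, 6.1]
gripper_width: 0.003
```

Call:
step_arm(
  targets=[
    [[0.004, 0, 0, -0.001, 0.006, 0, 1], [0.008, 0, 0, -0.002, 0.01, 0, 1], [0.01, 0, 0, -0.002, 0.014, 0, 1], [0.01, 0, 0, -0.002, 0.016, 0, 1]],
  ],
)

```text
t: 18.18
tcp_pos: [550.7, 263.0, 52.2]
tool_rot: [-90.3, 84.4, -176.3]
ft_force: [-11.2, -2.4, 7.3]
gripper_width: 0.003
```

```bash
python3 st.py; python3 - <<'E'
from h import *; from workcell import bot
c=bot.capture("top"); pickle.dump(c,open("pics/top3.pkl","wb")); o=load("top0")
a=np.hstack([x["pixels"][180:300,190:320] for x in(o,c)]); cv2.imwrite("pics/t3.png",cv2.resize(a,None,fx=3,fy=3,interpolation=cv2.INTER_CUBIC))
s=bot.get_state(); print(Ro.from_euler("xyz",s["tool_rot"],degrees=True).as_matrix().round(3))
E
```

```text
[550.66273122 263.04127256  52.17118299] push 11.995813061918438 z 1.6277005625311909 arc 114.34712237826444 r 170.2653052379662 tool ang arc 119.92226227517548
[[-0.097  0.993  0.069]
 [-0.006  0.069 -0.998]
 [-0.995 -0.097 -0.   ]]
```

View pics/t3.png

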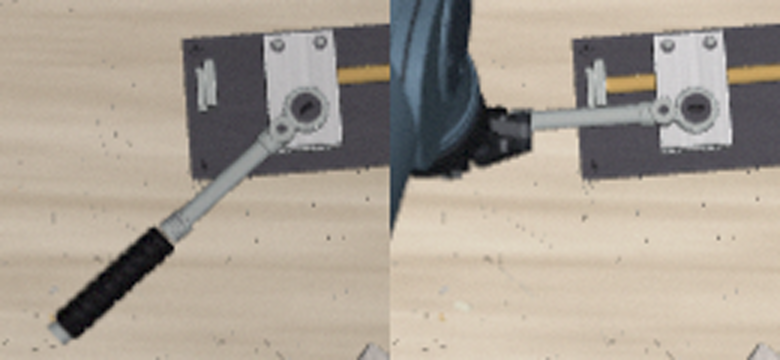

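The left half (start) and right half (now) show the wrench turned about 40° clockwise. The shaft still makes the same angle with the head as at the start, so it hasn't clicked. The brass now reaches the stop at about (605,84). The tool has tilted 5° under load, so I'll level it a little while pushing on.

Call:
step_arm(
  targets=[
    [[0.004, 0, 0.008, -0.001, 0.006, 0, 1], [0.008, 0, 0.015, -0.002, 0.012, 0, 1], [0.01, 0, 0.02, -0.002, 0.018, 0, 1], [0.01, 0, 0.02, -0.002, 0.022, 0, 1]],
  ],
)

```text
t: 18.57
tcp_pos: [555.4, 263.9, 51.6]
tool_rot: [-89.7, 85.8, -176.6]
ft_force: [-11.4, -1.7, 8.4]
gripper_width: -0.002
```

```bash
python3 st.py
```

```text
[555.44670783 263.86405873  51.60183646] push 12.094578398754033 z 1.135486486441431 arc 119.21189146659363 r 170.32518611141015 tool ang arc 122.50748221856058
```

Call:
step_arm(
  targets=[
    [[0.004, 0, 0.005, -0.002, 0.006, 0, 1], [0.008, 0, 0.01, -0.004, 0.01, 0, 1], [0.01, 0, 0.012, -0.005, 0.014, 0, 1], [0.01, 0, 0.012, -0.005, 0.018, 0, 1]],
  ],
)

```text
t: 18.9
tcp_pos: [558.5, 264.4, 52.3]
tool_rot: [-88.9, 86.3, -176.7]
ft_force: [-10.9, -1.1, 5.9]
gripper_width: -0.005
```

```bash
python3 st.py
```

```text
[558.50653757 264.43160857  52.29515856] push 11.24916215377209 z 0.6622392072576028 arc 122.30503627616886 r 170.354405400326 tool ang arc 125.0909271323745
```

Call:
step_arm(
  targets=[
    [[0.004, 0, 0.003, -0.001, 0.006, 0, 1], [0.008, 0, 0.006, -0.002, 0.01, 0, 1], [0.01, 0, 0.01, -0.003, 0.014, 0, 1], [0.01, 0, 0.01, -0.003, 0.018, 0, 1]],
  ],
)

```text
t: 19.23
tcp_pos: [562.0, 265.0, 52.4]
tool_rot: [-88.1, 86.8, -176.7]
ft_force: [-10.3, -1.1, 5.4]
gripper_width: -0.003
```

```bash
python3 st.py
```

```text
[561.95606547 264.97953593  52.39696658] push 10.659174992822237 z 0.8405020056359179 arc 125.77392402773071 r 170.4040053646573 tool ang arc 127.68993328157165
```

```bash
python3 - <<'E'
from h import *; from workcell import bot
f=lambda x:x["pixels"][195:238,225:308]
c=bot.capture("top"); pickle.dump(c,open("pics/top4.pkl","wb"))
a=np.vstack([cv2.resize(f(x),None,fx=6.5,fy=6.5,interpolation=cv2.INTER_CUBIC) for x in(load("top3"),c)]); cv2.imwrite("pics/t4.png",a)
E
```

```text
(no output)
```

View pics/t4.png

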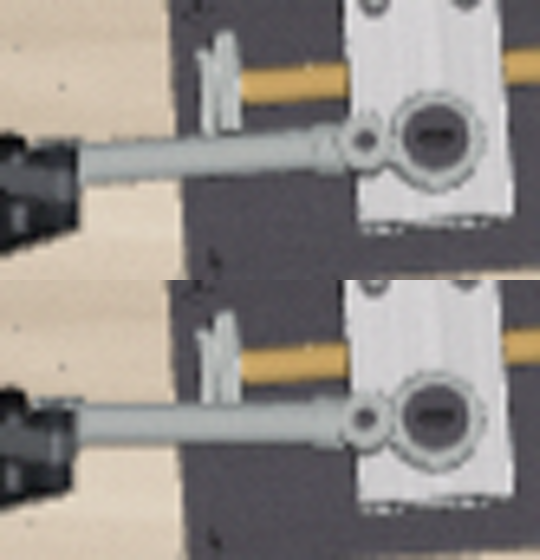

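The top half (before) and bottom half (now) show the head unmoved, with its pin at (367,138), while the shaft has swung about 3–4° relative to it. With the force falling too, this means it has clicked. I'll add 3 mm so the bend is safely above 0.05 (the stop is at 0.15).

Call:
step_arm(
  targets=[
    [[0.004, 0, 0.003, -0.001, 0.006, 0, 1], [0.008, 0, 0.006, -0.001, 0.01, 0, 1], [0.008, 0, 0.006, -0.001, 0.014, 0, 1], [0.008, 0, 0.006, -0.001, 0.016, 0, 1]],
  ],
)

```text
t: 19.62
tcp_pos: [566.1, 265.5, 52.2]
tool_rot: [-87.6, 87.0, -177.0]
ft_force: [-9.3, -1.0, 6.5]
gripper_width: -0.001
```

```bash
python3 st.py; cat > sh.py <<'E'
from h import *; from workcell import bot
def shaft(c):
    # centre line of the grey shaft: per column, edges of the strongest gradient over wood (cols 240-252) and plate (258-272)
    g=cv2.GaussianBlur(c["pixels"],(0,0),.7).astype(float).mean(2); gy=np.gradient(g,axis=0); out=[]
    for x in range(256,274):
        col=g[205:226,x]; m=col>np.percentile(col,20)+0.5*(col.max()-np.percentile(col,20)); m[:6]=False
        ys=np.nonzero(m)[0]; out.append((x,(ys*col[ys]).sum()/col[ys].sum()+205))
    out=np.array(out); return np.degrees(np.arctan(np.polyfit(out[:,0],out[:,1],1)[0]))
for n in("top3","top4"): print(n,shaft(load(n)))
c=bot.capture("top"); print("now",shaft(c)); pickle.dump(c,open("pics/topn.pkl","wb"))
def head(c): # shift of the head patch between pictures
    return c["pixels"][208:226,280:304].astype(float)
print("head diff 3-4",np.abs(head(load("top3"))-head(load("top4"))).mean(),"4-now",np.abs(head(load("top4"))-head(c)).mean())
E
python3 sh.py
```

```text
[566.13639012 265.49585871  52.18007617] push 9.668217875558081 z 0.880500077439064 arc 129.95647554377365 r 170.55749209682244 tool ang arc 129.73083953039563
top3 7.604556121904777
top4 7.825707029426197
now 6.930304597405966
head diff 3-4 3.462962962962963 4-now 1.7924382716049383
```

Call:
step_arm(
  targets=[
    [[0.004, 0, 0.003, -0.001, 0.005, 0, 1], [0.008, 0, 0.006, -0.001, 0.009, 0, 1], [0.008, 0, 0.006, -0.001, 0.012, 0, 1]],
  ],
)

```text
t: 19.92
tcp_pos: [568.7, 265.8, 52.1]
tool_rot: [-86.9, 87.3, -177.0]
ft_force: [-8.1, -2.1, 5.9]
gripper_width: -0.002
```

```bash
python3 st.py
```

```text
[568.65004552 265.84784907  52.0854821 ] push 8.396406990423264 z 2.07439859922094 arc 132.46808124455202 r 170.62264179441658 tool ang arc 131.8523252931255
```

The push has dropped from about 12 N to 8.4 N, so the click is clear. I'll let go by backing straight off and then rising.

Call:
step_arm(
  targets=[
    [[0, 0, 0, 0, -0.03, 0, 1], [0, 0, 0, 0, -0.08, 0, 1], [0, 0, 0, 0, -0.15, 0, 1], [0, 0, 0, 0, -0.2, 0, 1], [0, 0, 0, 0, -0.2, 0, 1]],
  ],
)

```text
t: 20.33
tcp_pos: [484.8, 267.1, 55.6]
tool_rot: [-88.3, 87.0, -178.2]
ft_force: [-0.0, 0.8, -0.2]
gripper_width: -0.002
```

Call:
step_arm(
  targets=[
    [[0, 0, 0, -0.1, 0, 0, 1], [0, 0, 0, -0.2, 0, 0, 1], [0, 0, 0, -0.3, 0, 0, 1], [0, 0, 0, -0.35, 0, 0, 1], [0, 0, 0, -0.35, 0, 0, 1]],
  ],
)

```text
t: 20.75
tcp_pos: [496.2, 268.5, 200.7]
tool_rot: [-94.4, 87.5, 175.7]
ft_force: [0.6, -0.4, 0.6]
gripper_width: -0.001
```

```bash
python3 st.py; python3 - <<'E'
from h import *; from workcell import bot
c=bot.capture("top"); J=np.array([622.8,73.6,0])
b=blob(masks(c)[0],(295,185,390,220));print((plane(c,np.array(b[:3]),36)-J)@yd)
a=np.vstack([cv2.resize(x["pixels"][195:238,195:308],None,fx=6,fy=6,interpolation=cv2.INTER_CUBIC) for x in(load("top4"),c)]); cv2.imwrite("pics/t5.png",a)
o=load("top0")["pixels"].astype(int); n=c["pixels"].astype(int)
for k,(x0,y0,x1,y1) in dict(pliers=(355,255,405,350),block=(290,290,340,340),dropper=(328,108,358,140),dome=(358,112,395,150)).items(): print(k,np.abs(o-n)[y0:y1,x0:x1].mean())
E
```

```text
[496.17657062 268.52469498 200.6625824 ] push -0.6243871315773628 z 0.3993817362488067 arc 65.01703320924636 r 187.55929661816808 tool ang arc 131.5555434325157
[-46.98747218 -92.90986714  -1.93423236]
pliers 16.709684210526316
block 19.3912
dropper 15.866666666666667
dome 14.70388809862494
```

View pics/t5.png

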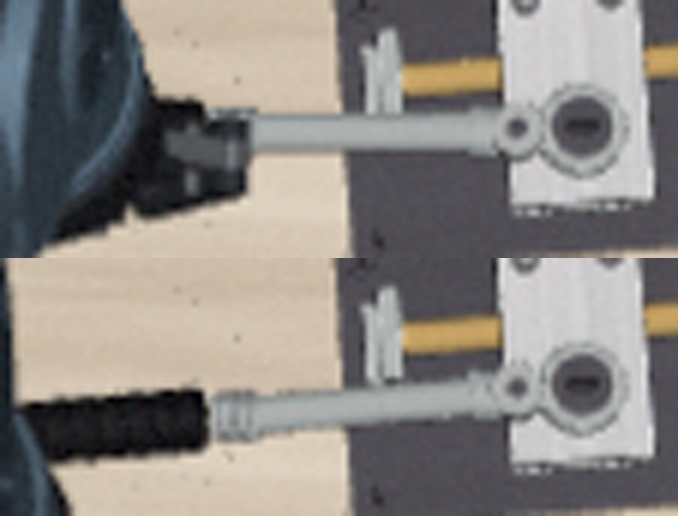

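The released shaft is back at its straight angle to the head, with the pin at (517,388), the tube end is at the stop at (403,337), and nothing touches the robot. Handing in.

```bash
python3 -c "
from workcell import bot
print(bot.hand_in())"
```

```text
the job is handed in; nothing more can be done
None
```

I pushed the tube home, tightened the clamp to the wrench's first click, let go of the wrench and handed the job in at about 21 s. Nothing I saw suggests a failure, but hand-in gives no verdict, and I could not read the screw angle directly.

- **Tube:** My first push passed over the tube without moving it, because the shut fingertips were about level with the reported TCP, not 25 mm ahead of it. I lowered the tool and pushed about 75 mm. The tool then stalled at about 6 N, where the stop should be, and the final picture shows the tube's front end at the stop.
- **Click:** The push rose from about 5 N to 12 N, then fell to 8.4 N. Between pictures the shaft swung about 3–4° while the wrench's head stayed put. I estimate a bend of 0.08–0.1 rad when I let go, short of the hard stop at 0.15.
- **Screw:** By picture angles the wrench turned about 0.68 rad, on top of an unknown starting turn of up to 0.3. I stopped at the click, so it should be within the limits.
- **End state:** The last picture shows the wrench straight again. The contact force is zero and the arm is clear.
- **Bystanders:** The robot kept clear of all four. My picture-difference check showed only an even change of brightness, about the same at each one, so they appear unmoved.
- **Check that failed:** An automatic measurement of the shaft's angle was unreliable, because the stop got into its mask, so I ignored it.

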